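Load a plastic sample into the spring clip of the hardness-test holder

ROBOT

A 6-joint arm with a two-finger parallel gripper is mounted at the origin on the work surface. World frame = base frame: x ahead of the robot, y to its left, z up, the work surface at z = 0. Lengths are in m, angles in degrees, forces in N, time in s.
With the tool pointing down it reaches from about 0.25 to 0.725 m from the base axis. Payload 9.7 kg.
Tool frame: the origin (TCP) lies between the finger pads; the fingertips stand 11 mm ahead of it and the grasp point (between the pads) lies 8 mm behind it; y points along the fingers, x is the direction in which the jaws open and shut, and the axes are right-handed (so a half turn about y gives the same grasp; the last joint's range is limited). The gripper opens to 85 mm and grips with 20 to 120 N. Pads are 22 mm wide; open, the fingers measure 114 mm over their backs; the gripper's body (76 mm by 85 mm) begins 54 mm behind the grasp point. The pads swing forward as they close: fully open they stand 13 mm farther back than shut.
Start: joints at [-67.38, 4.979, 10.078, 95.1, 0, 90], TCP at [0.212, -0.508, 0.206] pointing down, gripper open.
Joint ranges: [-179.16, 179.16], [-48.56, 103.87], [-65.8, 70.77], [-126.05, 130.52], [-82.76, 87.17], [-180, 180]. Speed limits (degrees/s): [127.2, 127.2, 147.25, 180, 180, 180].

INTERFACE

Orientations are given as [roll, pitch, yaw] about the fixed x, y, z axes, in that order (R = Rz(yaw) Ry(pitch) Rx(roll)).
In Python, from workcell import bot, vision gives the robot as it stands. The module is installed in compiled form; this text tells all that it offers.
- The arm moves only by the shell command python3 -m crank 'ROWS' [OPENING] [FORCE]. ROWS is text: rows parted by semicolons, each of 6 numbers parted by spaces: the shift along the tool's x, y, z in m, then the turn, a rotation vector about the tool's x, y, z in rad. A call has 1 to 8 rows; each row is the pose to reach, as a shift and turn from the pose commanded when the call began, along the tool's axes at that moment; what a row does not reach only later rows make up. A row lasts 1/10 s, in which the tool goes at most 50 mm and 8.59 degrees, less where a joint would pass 70% of its speed; a pose out of reach is approached as far as the arm can. A call with a gripper value outside its range is refused whole. OPENING is the gripper's target within -1 to 1 (shut at 1, half-way at 0, fully open at -1), set as the call begins (- or left out, the last holds). The fingers move at their own pace and stop on an object; FORCE is the grip in N (left out, the last holds). Time passes only in rows, so rows that repeat a pose let the fingers close. It gives the time, the measured TCP pose, the force and the opening at its end, in the units of the state.
- bot.get_obs(): the state, without advancing time (a new reading comes with each control period).
- vision.camera(name): name is "scene" or "top" or "wrist"; returns the picture (420x560x3 uint8, red, green, blue); there is no depth.
- vision.get_calibration(name): a dict with "fx", "fy", "cx", "cy" (pixels), "rvec" (rotation vector, rad) and "tvec" (3), from world to camera coordinates, as OpenCV has them. Camera axes: x right, y down, z forward; pixel columns grow to the right and rows downward; lengths in m; the calibration is good to about 2 mm. A picture is of the moment at which its call begins: read the wrist's pose just before it. get_calibration takes no time and is no camera call; for the wrist camera it gives the pose at the moment of the call.
- bot.job_done(): hands the job in, once; it reports no verdict.
The state is a dict: "time": time; "q": joint angles; "qd": joint speeds; "joint_efforts": joint torques, N m; "ee_pos": TCP position; "tcp_rot": TCP orientation; "wrist_force": force on the tool from outside, world axes, zero at the start; "torque": the same for the moment, N m; "opening": finger opening in m.
Only numpy, scipy, OpenCV 4.12 (cv2) and the standard library are available. Lean on these libraries where they do the work, as an engineer would, in place of code of your own. Each camera call takes 0.05 s, during which the arm holds its last target. There are 200 camera calls.

TASK

Load the flat plastic sample that lies in the mouth of the holder's guide for its hardness test: press the thumb plate of the holder's spring clip down with one fingertip so that its nose lifts, and while you hold it down, push the sample along its guide with the other fingertip, beneath the nose and fully home against the end stop. Then let the clip down so that its nose clamps the sample flat in place, and move clear. Only press and push: do not pick the sample up, and leave the other things on the bench where they are.

Things in the scene. Friction and masses are not known exactly. Their poses are not given: they have to be found in the camera images.
- holder: Fixed sample holder: grey base plate 130 x 112 x 12 mm carrying a flat dark bed, top 20 mm above the bench. Origin: on the bench under the guide; x = the way the sample is pushed home, y = from the guide towards the thumb plate. Bed: x -79 to +43, y -30 to +30 mm. Two rails 5 mm high stand at y = +-17.5 to +-24.5 mm, from their open mouth at x = -26 mm to the end stop.
- sample: Loose flat white plastic plate 54 (x) x 32 (y) x 8 (z) mm, about 18 g. Origin: centre of its underside. It starts flat on the bed, its leading end in the guide's mouth (3 mm total side play), short of the clip's nose, its x along the holder's x. Home, its origin is at x = -2, y = 0, z = 20 mm in the holder's frame and its rear end (x = -29 mm) stands 3 mm out of the rails.
- thumb_plate (a point): Middle of the top face of the clip's steel thumb plate (70 mm along holder x, 31 mm wide, 2.5 mm thick); moves with the clip. At rest it slopes up 0.5 rad away from the guide, this point at x -25, y 54.9, z 35.8 mm (holder frame); at its lower stop it is near level, point at z 22 mm. 4 N starts it, 8 N reaches the stop. A finger may slide along it.
- clip_nose (a point): Underside of the clip's nose, a rolled lip 12 mm wide (along x) reaching over the rail to the guide's middle; moves with the clip. At rest it is 1.5 mm above the bed at x = +4, y = +8 mm in the holder's frame and blocks the sample's way.
- clip (a joint): Angle of the spring clip (rad) about its hinge, which runs along the holder's x at y 34, z 23 mm: 0 = at rest, nose down; 0.25 = nose on the 8 mm sample; over 0.30 = nose clear of it; 0.58 = lower stop. Fingertips 3 to 6 mm above the bed hold it over 0.4 and can push on the sample's rear end at that same height. A spring returns it.
- end_stop (a point): Middle of the foot of the end stop's face, at bed height, x = +25, y = 0, z = 20 mm in the holder's frame; the sample's leading end comes to rest against it. The stop is 6 mm high.
- durometer: Bystander: pocket hardness gauge lying on its back, round dial 56 mm across, 24 mm high, with a stem and foot to its +x (64 mm from the dial's centre) and a knob to its -x (41 mm). Origin: under the dial's centre, on the bench.
- disc: Bystander: cork disc, diameter 40 mm, 12 mm high. Origin: centre of its underside.
- block: Bystander: black rubber reference block 45 x 45 x 14 mm. Origin: centre of its underside.
- calliper: Bystander: digital calliper lying flat, 225 mm long along its x, 12 mm high. Origin: middle of its beam, on the bench.
- sleeve: Bystander: brown sanding sleeve (tube) standing upright, diameter 52 mm, 85 mm high. Origin: centre of its underside.
- jar: Bystander: closed jar standing upright, diameter 64 mm, 75 mm high. Origin: centre of its underside.
- screwdriver: Bystander: screwdriver lying along its x, 190 mm long. Origin: underside of its middle.
Things that resemble listed ones, but are neither listed nor needed, are in the scene too. Several things have the shape of the sample; the one meant has the colours described above.

How it is judged:
By the outcome, as a careful person would: the job done as asked, in the order asked, and still so for the second after the job is handed in, with the robot touching nothing.
It also fails if it takes over 40 s, if anything falls off the work surface, if the arm or the gripper's body presses on something with over 40 N, if the wrist force passes 120 N, or if a joint passes its speed limit or range.

## Working session

There is one attempt and no reset: what is moved stays moved. The work goes in short steps, Python scripts to look and compute and a shell command to move; the robot and the scene stay as the last step left them, time stands still between calls to the robot, and variables do not carry over. Pictures are saved under pics/ and viewed, about 8 in all and at most 12, crops included, and the job is handed in when it is done.

```bash
mkdir -p pics; python3 - <<'E'
from workcell import bot, vision
import cv2,numpy as np
o=bot.get_obs()
for k in o: print(k,np.round(o[k],3))
for n in("scene","top"):
    im=vision.camera(n); cv2.imwrite(f"pics/{n}0.png",im[:,:,::-1])
    c=vision.get_calibration(n); print(n,c)
E
```

```text
time 0.0
q [-6.7380e+01  5.0120e+00  1.0035e+01  9.5098e+01  1.0000e-03  9.0001e+01]
qd [ 0.021  0.081 -0.092  0.011  0.012  0.125]
joint_efforts [-2.0000e-03 -5.2039e+01  4.6480e+01  1.7000e-02 -0.0000e+00 -0.0000e+00]
ee_pos [ 0.211 -0.507  0.205]
tcp_rot [-8.9999e+01  7.5000e-02 -6.7381e+01]
wrist_force [ 0.738  0.046 -0.762]
torque [0.015 0.042 0.023]
opening 0.085
scene {'fx': 489.4335576489087, 'fy': 489.4335576489087, 'cx': 272.99206130907146, 'cy': 209.33046225824165, 'rvec': array([ 1.64265762,  1.84028677, -0.79269574]), 'tvec': array([ 0.03987118, -0.33145559,  1.6720527 ])}
top {'fx': 401.65695353062, 'fy': 401.65695353062, 'cx': 279.10231882489643, 'cy': 202.72287353940592, 'rvec': array([ 2.13167019, -2.14301351,  0.22693854]), 'tvec': array([0.01654155, 0.54362338, 0.86889494])}
```

View pics/top0.png

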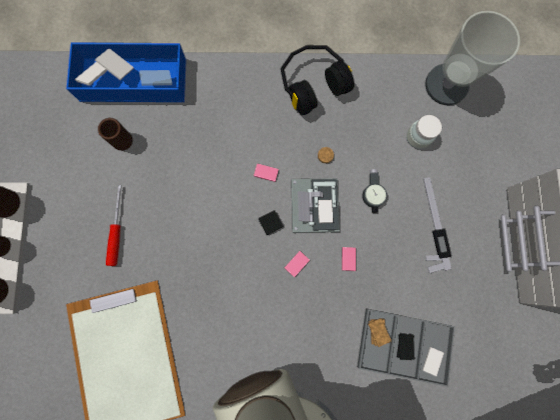

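View pics/scene0.png

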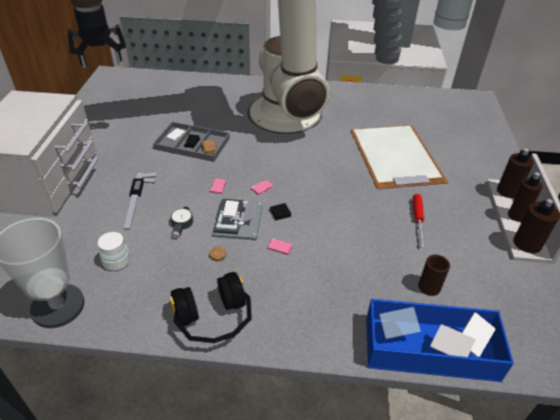

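The top view shows the holder at about (316,205), with the white sample at (325,210) and three pink look-alikes around it. I'll get a rough position from the bench plane and an enlarged crop.

```bash
cat > h.py <<'E'
from workcell import bot, vision
import cv2,numpy as np
def ray(c,uv):
    R=cv2.Rodrigues(np.array(c["rvec"]))[0]; C=-R.T@c["tvec"]
    return C,R.T@np.array([(uv[0]-c["cx"])/c["fx"],(uv[1]-c["cy"])/c["fy"],1])
def onz(c,uv,z):
    C,d=ray(c,uv); return C+d*(z-C[2])/d[2]
def tri(obs):  # [(c,uv),...]
    A=np.zeros((3,3));b=np.zeros(3)
    for c,uv in obs:
        C,d=ray(c,uv); d/=np.linalg.norm(d); P=np.eye(3)-np.outer(d,d); A+=P;b+=P@C
    return np.linalg.solve(A,b)
def proj(c,p):
    return cv2.projectPoints(np.array(p,float).reshape(-1,3),np.array(c["rvec"]),np.array(c["tvec"]),np.array([[c["fx"],0,c["cx"]],[0,c["fy"],c["cy"]],[0,0,1.]]),None)[0].reshape(-1,2)
E
python3 - <<'E'
from h import *
c=vision.get_calibration("top")
for uv in [(292,179),(341,179),(292,233),(340,233),(325,210)]: print(uv,np.round(onz(c,uv,0.015),4))
im=cv2.imread("pics/top0.png")[165:245,265:375]
a=cv2.resize(im,None,fx=5,fy=5,interpolation=cv2.INTER_CUBIC)
cv2.imwrite("pics/topc.png",a)
E
```

```text
(292, 179) [ 0.6082 -0.0188  0.015 ]
(341, 179) [ 0.608  -0.1372  0.015 ]
(292, 233) [ 0.4779 -0.017   0.015 ]
(340, 233) [ 0.4773 -0.1301  0.015 ]
(325, 210) [ 0.5323 -0.0963  0.015 ]
```

View pics/topc.png

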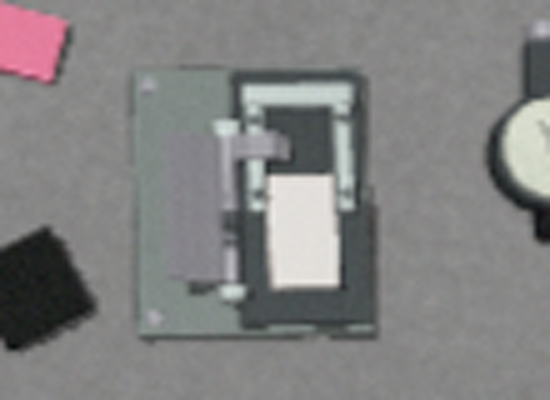

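The crop shows the holder nearly square to the world frame, pushing along +x. Its guide is at y≈-0.096, the thumb plate is on the left (+y), and the sample's rear is near x≈0.50. Next I move above it with the jaws skewed and half open.

```bash
python3 -m crank '-0.046 0 0.019 0 0 0; -0.092 0 0.038 0 0 0; -0.138 0 0.058 0 -0.1 0; -0.294 0 0.437 0 -2.34 0; -0.294 0 0.437 0 -2.34 0; -0.294 0 0.437 0 -2.34 0; -0.294 0 0.437 0 -2.34 0; -0.294 0 0.437 0 -2.34 0' 0 40; python3 -c "
from workcell import bot;o=bot.get_obs();print(o['q'],o['ee_pos'],o['tcp_rot'])"
```

```text
time: 0.9
ee_pos: [0.3897, -0.1795, 0.2059]
tcp_rot: [-90.0, -0.0, -18.3]
wrist_force: [0.6, -1.6, 0.3]
opening: 0.0428
[-2.47285434e+01 -1.14669571e+01 -5.60657337e+00  9.58334458e+01
 -3.36748386e-03  8.35968126e+01] [ 0.38974324 -0.17951724  0.20589792] [-9.00063507e+01 -2.63944031e-02 -1.83253553e+01]
```

```bash
python3 -m crank '0.07 0 0.139 0 -1.49 0; 0.07 0 0.139 0 -1.49 0; 0.07 0 0.139 0 -1.49 0; 0.07 0 0.139 0 -1.49 0; 0.07 0 0.139 0 -1.49 0; 0.07 0 0.139 0 -1.49 0; 0.07 0 0.139 0 -1.49 0; 0.07 0 0.139 0 -1.49 0'; python3 -m crank '0 0 0 0 -0.15 0;0 0 0 0 -0.3 0; 0 0 0 0 -0.3 0;0 0 0 0 -0.3 0';python3 - <<'E'
from h import *
im=vision.camera("wrist");c=vision.get_calibration("wrist")
import pickle;pickle.dump(c,open("w1.pkl","wb"))
cv2.imwrite("pics/w1.png",im[:,:,::-1]);print(c,bot.get_obs()['wrist_force'])
E
```

```text
time: 1.7
ee_pos: [0.4994, -0.072, 0.2055]
tcp_rot: [-90.0, 0.0, 50.4]
wrist_force: [0.2, -0.3, 0.1]
opening: 0.0425
time: 2.1
ee_pos: [0.4995, -0.0721, 0.2057]
tcp_rot: [-90.0, 0.0, 67.0]
wrist_force: [0.5, -0.2, 1.2]
opening: 0.0425
{'fx': 311.1448870061191, 'fy': 311.1448870061191, 'cx': 280.04794833373114, 'cy': 208.23664013250556, 'rvec': array([-2.42895656, -1.61120611, -0.21367252]), 'tvec': array([-0.12781898, -0.50507242,  0.25116047])} [-0.29671149 -0.17766992 -0.12135346]
```

View pics/w1.png

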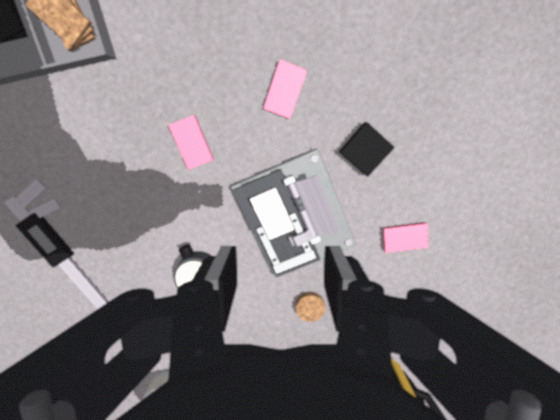

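The wrist view shows the holder centred at about (292,213), the sample at (272,213), the thumb plate at (318,208), and both fingers below. I'll measure the sample from its white mask and the holder from its base corners, using both views.

```bash
python3 - <<'E'
from h import *
import pickle
cw=pickle.load(open("w1.pkl","rb"));ct=vision.get_calibration("top")
print("cam",ray(cw,(0,0))[0])
def corners(f,box,c):
    im=cv2.imread(f);x0,y0,x1,y1=box
    g=cv2.resize(im[y0:y1,x0:x1],None,fx=8,fy=8,interpolation=cv2.INTER_CUBIC)
    m=((g.min(2)>195)).astype(np.uint8)
    k=np.ones((25,25));m=cv2.morphologyEx(m,cv2.MORPH_OPEN,k)
    cs=max(cv2.findContours(m,0,1)[0],key=cv2.contourArea)
    r=cv2.minAreaRect(cs);p=(cv2.boxPoints(r)+.5)/8-.5+[x0,y0]
    q=np.array([onz(c,u,.028)[:2] for u in p])
    print(f,r[1],"\npx",p.round(1).tolist(),"\nw",q.round(4).tolist(),"mean",q.mean(0).round(4))
    return p.mean(0)
a=corners("pics/w1.png",(235,170,310,260),cw);b=corners("pics/top0.png",(305,190,345,235),ct)
print("tri centre",tri([(cw,a),(ct,b)]))
im=cv2.imread("pics/w1.png")[140:290,215:370]
cv2.imwrite("pics/w1c.png",cv2.resize(im,None,fx=4,fy=4,interpolation=cv2.INTER_CUBIC))
E
```

```text
cam [ 0.43873979 -0.04655622  0.37397504]
pics/w1.png (519.066650390625, 334.2315673828125) 
px [[242.9, 201.5], [280.7, 183.5], [308.5, 242.1], [270.8, 260.1]] 
w [[0.5008, -0.1187], [0.4984, -0.0709], [0.5762, -0.0678], [0.58, -0.1181]] mean [ 0.5388 -0.0939]
pics/top0.png (170.0, 107.0) 
px [[318.4, 200.1], [331.8, 200.1], [331.8, 221.3], [318.4, 221.3]] 
w [[0.5539, -0.0796], [0.5538, -0.1112], [0.5034, -0.1096], [0.5035, -0.0783]] mean [ 0.5286 -0.0947]
tri centre [ 0.51578191 -0.08335207  0.10498667]
```

View pics/w1c.png

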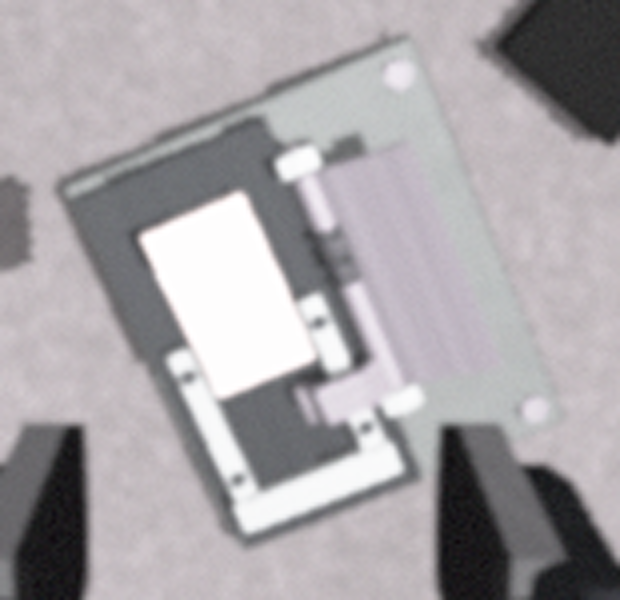

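The close-up shows the sample corners (crop px) at (138,237), (245,192), (315,357) and (220,398), the stop face at about (305,475), the nose at (308,405), and base corners at (405,38), (555,425) and (60,190).

```bash
python3 - <<'E'
from h import *
import pickle
from scipy.optimize import least_squares
cw=pickle.load(open("w1.pkl","rb"));ct=vision.get_calibration("top")
f=lambda u,v:((u+.5)/4-.5+215,(v+.5)/4-.5+140)
g=lambda u,v:((u+.5)/5-.5+265,(v+.5)/5-.5+165)
S=[f(138,237),f(245,192),f(315,357),f(220,398)]; T=[g(272,289),g(0,0),g(0,0),g(0,0)]
T=[g(340,289),g(270,289),g(266,174),g(335,174)]
for s,t in zip(S,T): print("sample w",onz(cw,s,.028).round(4),"top",onz(ct,t,.028).round(4),"tri",tri([(cw,s),(ct,t)]).round(4))
# holder fit: local points (x,y,z) mm; base x -83..47 assumed free offset -> use rails/bed (given)
L=[((-26,-21,25),f(180,357),g(347,207)),((-26,21,25),f(312,302),g(258,205)),((-25,54.9,35.8),f(408,262),g(195,205)),
   ((43,-30,20),f(245,545),g(365,75)),((-60,41,28.8),None,None)]
L=[l for l in L if l[1]]
P=np.array([l[0] for l in L])/1e3
def pts(p):
    c,s=np.cos(p[2]),np.sin(p[2]);R=np.array([[c,-s,0],[s,c,0],[0,0,1]]);return P@R.T+[p[0],p[1],0]
def res(p,which):
    r=[]
    if 'w' in which:r+=list((proj(cw,pts(p))-[l[1] for l in L]).ravel())
    if 't' in which:r+=list((proj(ct,pts(p))-[l[2] for l in L]).ravel())
    return r
for w in("w","t","wt"):
    s=least_squares(res,[.56,-.096,0],args=(w,)); print(w,s.x.round(4),np.degrees(s.x[2]).round(2),np.round(s.fun,1))
E
```

```text
sample w [ 0.5007 -0.111   0.028 ] top [ 0.5008 -0.1113  0.028 ] tri [ 0.5015 -0.1119  0.0235]
sample w [ 0.5006 -0.0777  0.028 ] top [ 0.5009 -0.0786  0.028 ] tri [ 0.4998 -0.0775  0.0343]
sample w [ 0.5539 -0.0781  0.028 ] top [ 0.5555 -0.0781  0.028 ] tri [ 0.5575 -0.0793  0.0171]
sample w [ 0.5548 -0.1088  0.028 ] top [ 0.5554 -0.1107  0.028 ] tri [ 0.5566 -0.1107  0.0223]
w [ 0.5636 -0.0942  0.0373] 2.14 [-1.2 -0.4 -1.8 -1.1  2.3  0.1  0.6  1.5]
t [ 0.5649 -0.097  -0.0187] -1.07 [ 0.5  0.7  0.5  0.8 -0.9 -0.7 -0.1 -0.8]
wt [ 0.5638 -0.0948  0.0256] 1.47 [-1.4 -0.3 -1.9 -0.6  2.4  0.9 -0.2  1.8  0.1  0.7  0.1  1.6 -1.3  0.8
 -1.8 -0.9]
```

The holder's origin is near (0.564,-0.095) with a yaw of about 0 to 1.5°. The sample's rear is at x=0.5007 and y≈-0.0945, leaving about 34 mm of travel. The sample top comes out at a height of about 24 to 28 mm, which fits the text. I open a little more and descend to just above the plate.

```bash
python3 -m crank '0.0023 0.04 0.0048 0 0 0; 0.0023 0.08 0.0048 0 0 0; 0.0023 0.11 0.0048 0 0 0; 0.0023 0.13 0.0048 0 0 0; 0.0023 0.14 0.0048 0 0 0; 0.0023 0.14 0.0048 0 0 0; 0.0023 0.14 0.0048 0 0 0' -0.15 40;python3 - <<'E'
from h import *
for i in range(3): o=bot.get_obs();print(o['ee_pos'],o['wrist_force'],o['opening'])
im=vision.camera("wrist");c=vision.get_calibration("wrist")
import pickle;pickle.dump(c,open("w2.pkl","wb"))
cv2.imwrite("pics/w2.png",im[:,:,::-1]);print(cv2.Rodrigues(c['rvec'])[0][2],ray(c,(0,0))[0])
E
```

```text
time: 2.85
ee_pos: [0.4966, -0.0682, 0.0669]
tcp_rot: [-90.1, -0.0, 67.2]
wrist_force: [0.3, -0.5, 0.6]
opening: 0.0493
[ 0.49655383 -0.06820759  0.06694877] [ 0.28895889 -0.4748371   0.59673569] 0.049267248302674635
[ 0.49655383 -0.06820759  0.06694877] [ 0.28895889 -0.4748371   0.59673569] 0.049267248302674635
[ 0.49655383 -0.06820759  0.06694877] [ 0.28895889 -0.4748371   0.59673569] 0.049267248302674635
[ 0.2422847  -0.10037839 -0.9649986 ] [ 0.4355716  -0.04285621  0.23538792]
```

View pics/w2.png

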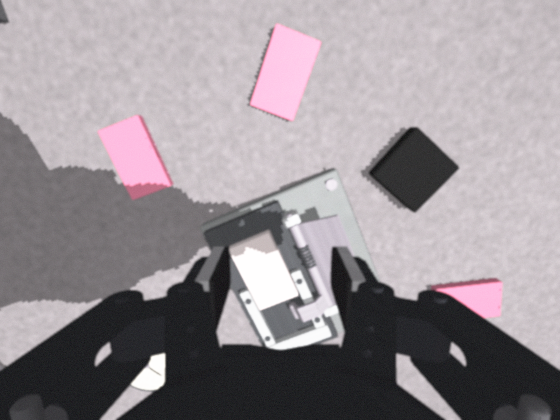

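The wrist view shows both fingertips near (222,247) and (337,247), with the pusher behind the sample's rear-right corner and the other over the thumb plate. I'll check the tip depth by projecting hypothetical tip edges.

```bash
python3 - <<'E'
from h import *
import pickle
c=pickle.load(open("w2.pkl","rb"));p=np.array([.49655,-.06821,.06695]);a=np.radians(67.1)
X=np.array([np.cos(a),np.sin(a),0]);Z=np.array([-np.sin(a),np.cos(a),0])
for d in(-5,0,5,11):
    for th in(24.6,32,38):print(d,th,[proj(c,p+s*X*th/1e3+Z*.011-[0,0,d/1e3])[0].round(0).tolist() for s in(-1,1)])
im=cv2.imread("pics/w2.png")[190:350,180:390]
cv2.imwrite("pics/w2c.png",cv2.resize(im,None,fx=3.5,fy=3.5,interpolation=cv2.INTER_CUBIC))
E
```

```text
-5 24.6 [[236.0, 227.0], [325.0, 227.0]]
-5 32 [[222.0, 227.0], [338.0, 227.0]]
-5 38 [[211.0, 227.0], [349.0, 227.0]]
0 24.6 [[237.0, 224.0], [323.0, 224.0]]
0 32 [[224.0, 224.0], [336.0, 224.0]]
0 38 [[213.0, 224.0], [347.0, 224.0]]
5 24.6 [[238.0, 221.0], [322.0, 221.0]]
5 32 [[225.0, 221.0], [335.0, 221.0]]
5 38 [[215.0, 221.0], [345.0, 222.0]]
11 24.6 [[239.0, 218.0], [321.0, 218.0]]
11 32 [[227.0, 218.0], [333.0, 218.0]]
11 38 [[217.0, 218.0], [343.0, 218.0]]
```

View pics/w2c.png

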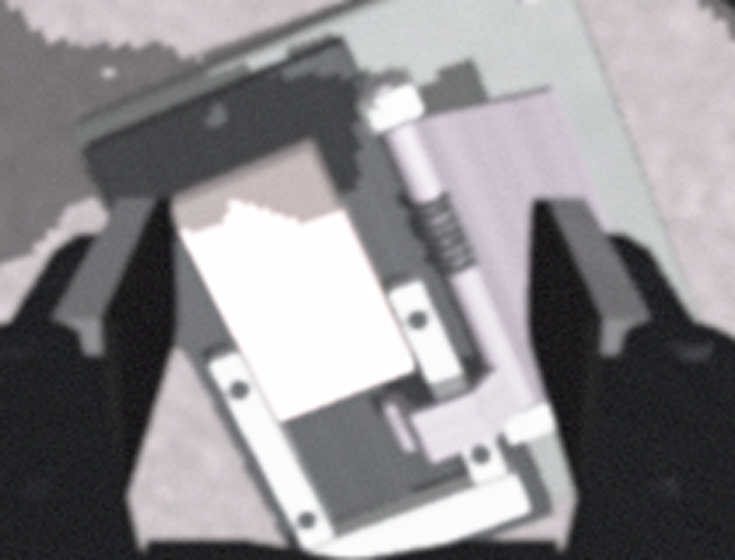

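The tip's apparent depth doesn't match the given geometry, so I'll cross-check from the scene and top cameras before pressing.

```bash
python3 - <<'E'
from h import *
p=np.array(bot.get_obs()['ee_pos']);print(p);a=np.radians(67.1)
X=np.array([np.cos(a),np.sin(a),0]);Z=np.array([-np.sin(a),np.cos(a),0])
c=vision.get_calibration("scene");im=vision.camera("scene")[:,:,::-1].copy()
x0,y0,k=190,150,6
a=cv2.resize(im[y0:y0+100,x0:x0+110],None,fx=k,fy=k,interpolation=cv2.INTER_CUBIC)
for s,col in((-1,(0,0,255)),(1,(0,255,0))):
  for d in(-.005,.011):
    pp=np.array([p+s*X*t+Z*w-[0,0,d] for t,w in((.0246,.011),(.0246,-.011),(.032,-.011),(.032,.011))])
    u=((proj(c,pp)-[x0,y0]+.5)*k).astype(int);cv2.polylines(a,[u],True,col,1)
cv2.imwrite("pics/s2.png",a)
E
```

```text
[ 0.49677165 -0.06822642  0.06723333]
```

View pics/s2.png

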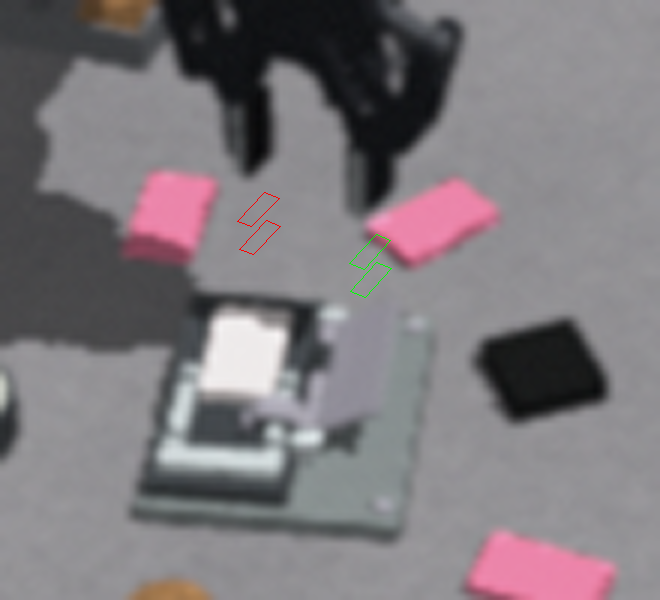

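Both cameras agree that the tips stand about 27 mm higher than the reported TCP implies. They are in fact behind it, with horizontal placing as expected. I'll fit the tip height from both views, then descend and confirm it by contact force.

```bash
python3 - <<'E'
from h import *
import pickle
c=pickle.load(open("w2.pkl","rb"));cs=vision.get_calibration("scene")
for z in(.085,.09,.095,.1):
    L=onz(c,(228.8,246.8),z);R=onz(c,(332,246.8),z);
    print(z,L.round(4),R.round(4),np.linalg.norm(L-R).round(4),[((proj(cs,q)[0]-[190,150]+.5)*6).round(0).tolist() for q in(L,R)])
E
python3 -m crank '0 0.01 0 0 0 0;0 0.02 0 0 0 0;0 0.03 0 0 0 0;0 0.036 0 0 0 0;0 0.04 0 0 0 0;0 0.04 0 0 0 0'
```

```text
0.085 [ 0.4822 -0.091   0.085 ] [ 0.5028 -0.0416  0.085 ] 0.0535 [[266.0, 182.0], [373.0, 222.0]]
0.09 [ 0.4806 -0.0894  0.09  ] [ 0.5006 -0.0417  0.09  ] 0.0517 [[270.0, 171.0], [373.0, 209.0]]
0.095 [ 0.4791 -0.0878  0.095 ] [ 0.4984 -0.0417  0.095 ] 0.0499 [[274.0, 160.0], [373.0, 197.0]]
0.1 [ 0.4775 -0.0862  0.1   ] [ 0.4961 -0.0418  0.1   ] 0.0482 [[277.0, 149.0], [374.0, 185.0]]
time: 3.55
ee_pos: [0.4957, -0.0681, 0.0252]
tcp_rot: [-89.9, 0.0, 67.3]
wrist_force: [0.0, 0.8, 0.6]
opening: 0.0493
```

```bash
python3 -m crank '0 0 0.0045 0 0 0;0 0.003 0.0045 0 0 0;0 0.006 0.0045 0 0 0;0 0.006 0.0045 0 0 0' ; python3 -m crank '0 0.002 0 0 0 0;0 0.004 0 0 0 0;0 0.004 0 0 0 0';python3 -m crank '0 0.002 0 0 0 0;0 0.004 0 0 0 0;0 0.004 0 0 0 0'
```

```text
time: 3.95
ee_pos: [0.4917, -0.0663, 0.0195]
tcp_rot: [-90.0, 0.0, 67.3]
wrist_force: [0.2, -0.3, 0.3]
opening: 0.0487
time: 4.25
ee_pos: [0.4917, -0.0664, 0.0156]
tcp_rot: [-90.0, 0.0, 67.3]
wrist_force: [-0.4, 0.3, -0.1]
opening: 0.0493
time: 4.55
ee_pos: [0.4917, -0.0664, 0.0116]
tcp_rot: [-90.0, 0.0, 67.3]
wrist_force: [0.8, 0.1, 0.4]
opening: 0.0495
```

```bash
for i in 1 2; do :; done; python3 -m crank '0 0.002 0 0 0 0;0 0.003 0 0 0 0;0 0.003 0 0 0 0';python3 -m crank '0 0.002 0 0 0 0;0 0.003 0 0 0 0;0 0.003 0 0 0 0';python3 -m crank '0 0.002 0 0 0 0;0 0.003 0 0 0 0;0 0.003 0 0 0 0'
```

```text
time: 4.85
ee_pos: [0.4918, -0.0664, 0.0088]
tcp_rot: [-90.0, 0.0, 67.3]
wrist_force: [0.1, -0.8, 1.0]
opening: 0.0489
time: 5.15
ee_pos: [0.4921, -0.0663, 0.0062]
tcp_rot: [-90.0, -0.0, 67.3]
wrist_force: [-1.2, 0.8, 4.2]
opening: 0.0493
time: 5.45
ee_pos: [0.4923, -0.0663, 0.0033]
tcp_rot: [-90.0, -0.0, 67.3]
wrist_force: [-0.4, 0.6, 5.7]
opening: 0.0495
```

Contact came at ee z≈0.008 with 4 N, matching the plate at a tip offset of about +27 mm. I press on to a tip height of about 24 mm and look.

```bash
python3 -m crank '0 0.002 0 0 0 0;0 0.004 0 0 0 0;0 0.006 0 0 0 0;0 0.006 0 0 0 0'; python3 - <<'E'
from h import *
a=vision.camera("wrist")[150:350,150:410,::-1];b=vision.camera("scene")[175:245,195:275,::-1]
a=cv2.resize(a,None,fx=2,fy=2,interpolation=cv2.INTER_CUBIC)[:400]
b=cv2.resize(b,None,fx=400/70,fy=400/70,interpolation=cv2.INTER_CUBIC)[:, :280]
b=cv2.resize(b,(280,400)) if b.shape[1]!=280 else b
cv2.imwrite("pics/p1.png",np.hstack([a,b[:400]]))
E
```

```text
time: 5.85
ee_pos: [0.4925, -0.0657, -0.0025]
tcp_rot: [-90.0, -0.1, 67.3]
wrist_force: [0.0, 4.8, 8.1]
opening: 0.049
```

View pics/p1.png

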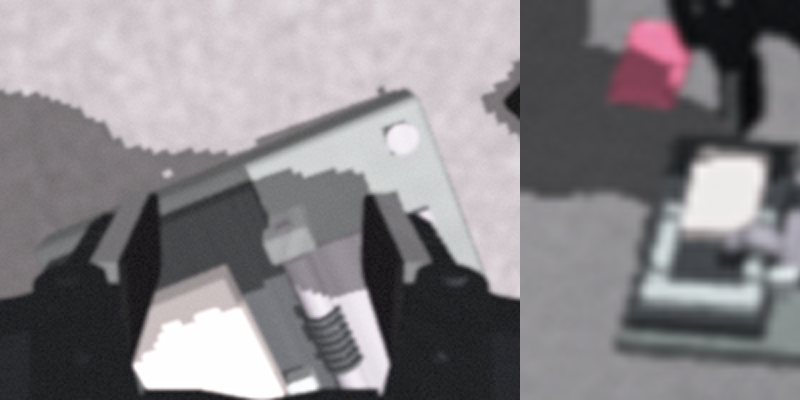

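The wrist view shows the pusher tip behind the sample's rear (about 150,200) and the other tip on the depressed thumb plate (about 375,200). At 8 N down, the clip is near its lower stop. Now I push along +x in small steps.

```bash
python3 -m crank '0.0019 0 -0.0046 0 0 0;0.0039 0 -0.0092 0 0 0;0.0039 0 -0.0092 0 0 0'; python3 -m crank '0.0019 0 -0.0046 0 0 0;0.0039 0 -0.0092 0 0 0;0.0039 0 -0.0092 0 0 0'; python3 - <<'E'
from h import *
a=vision.camera("top")[165:245,265:375,::-1];b=vision.camera("scene")[175:245,195:275,::-1]
a=cv2.resize(a,(470,342),interpolation=cv2.INTER_CUBIC);b=cv2.resize(b,(390,342),interpolation=cv2.INTER_CUBIC)[:,:330]
cv2.imwrite("pics/p2.png",np.hstack([a,b]))
E
```

```text
time: 6.25
ee_pos: [0.502, -0.0665, -0.0028]
tcp_rot: [-90.0, 0.0, 67.3]
wrist_force: [-2.5, -0.8, 7.0]
opening: 0.049
time: 6.55
ee_pos: [0.5121, -0.0665, -0.0028]
tcp_rot: [-90.0, 0.0, 67.3]
wrist_force: [-2.5, -0.6, 7.6]
opening: 0.0491
```

View pics/p2.png

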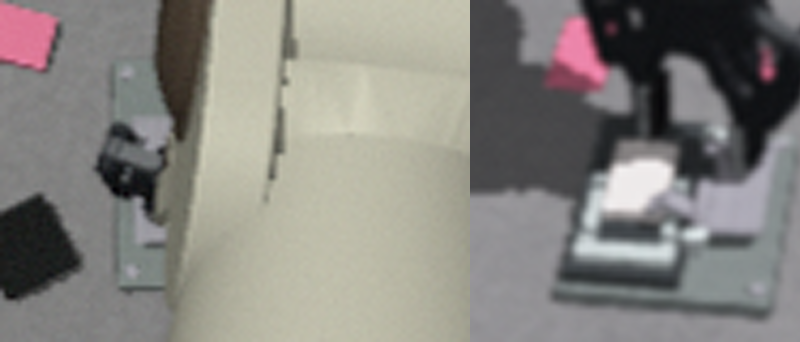

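The scene view shows the thumb plate down, the nose raised, and the sample entering the guide (leading edge about (630,215)) with about 20 mm left. I keep pushing and watch for the stop in the x force.

```bash
python3 -m crank '0.0019 0 -0.0046 0 0 0;0.0039 0 -0.0092 0 0 0;0.0039 0 -0.0092 0 0 0'; python3 -m crank '0.0012 0 -0.0028 0 0 0;0.0023 0 -0.0055 0 0 0;0.0023 0 -0.0055 0 0 0';python3 -m crank '0.0008 0 -0.0018 0 0 0;0.0008 0 -0.0018 0 0 0'
```

```text
time: 6.95
ee_pos: [0.522, -0.0665, -0.0028]
tcp_rot: [-90.0, 0.0, 67.3]
wrist_force: [-1.6, -0.4, 7.2]
opening: 0.0491
time: 7.25
ee_pos: [0.5277, -0.0665, -0.0028]
tcp_rot: [-90.0, 0.0, 67.3]
wrist_force: [-4.5, -0.7, 7.3]
opening: 0.0492
time: 7.45
ee_pos: [0.5294, -0.0664, -0.0028]
tcp_rot: [-90.0, 0.0, 67.3]
wrist_force: [-4.5, -1.5, 7.2]
opening: 0.0491
```

```bash
python3 -m crank '0.0006 0 -0.0014 0 0 0;0.0006 0 -0.0014 0 0 0'; python3 -m crank '0.0006 0 -0.0014 0 0 0;0.0006 0 -0.0014 0 0 0';python3 -m crank '0.0006 0 -0.0014 0 0 0;0.0006 0 -0.0014 0 0 0'
```

```text
time: 7.65
ee_pos: [0.5309, -0.0664, -0.0028]
tcp_rot: [-90.0, 0.0, 67.3]
wrist_force: [-5.0, -1.5, 7.3]
opening: 0.0493
time: 7.85
ee_pos: [0.5324, -0.0664, -0.0028]
tcp_rot: [-90.0, 0.0, 67.3]
wrist_force: [-3.9, -1.5, 8.1]
opening: 0.0489
time: 8.05
ee_pos: [0.5339, -0.0664, -0.0028]
tcp_rot: [-90.0, 0.0, 67.3]
wrist_force: [-4.1, -0.8, 8.2]
opening: 0.0493
```

```bash
python3 -m crank '0.0006 0 -0.0014 0 0 0;0.0006 0 -0.0014 0 0 0'; python3 -m crank '0.0006 0 -0.0014 0 0 0;0.0006 0 -0.0014 0 0 0'; python3 - <<'E'
from h import *
b=vision.camera("scene")[175:245,195:275,::-1]
cv2.imwrite("pics/p3.png",cv2.resize(b,(640,560),interpolation=cv2.INTER_CUBIC))
E
```

```text
time: 8.25
ee_pos: [0.5352, -0.0664, -0.0029]
tcp_rot: [-89.9, 0.1, 67.3]
wrist_force: [-6.3, -1.1, 7.4]
opening: 0.0486
time: 8.45
ee_pos: [0.5357, -0.0664, -0.0032]
tcp_rot: [-89.8, 0.1, 67.2]
wrist_force: [-10.0, -1.5, 9.3]
opening: 0.0492
```

View pics/p3.png

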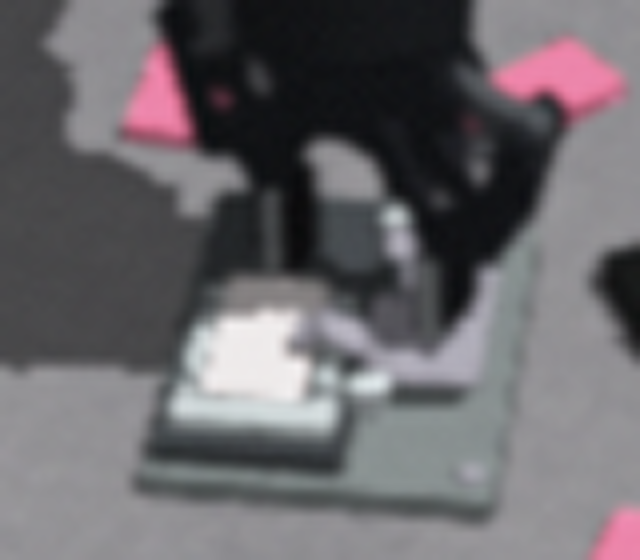

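The scene view shows the sample up against the end stop with the raised nose over it, and the x force rose from 4 to 10 N. I back the pusher off 3 to 4 mm while keeping the plate pressed, then rise slowly to let the clip down.

```bash
python3 -m crank '-0.0008 0 0.0018 0 0 0;-0.0016 0 0.0037 0 0 0;-0.0016 -0.002 0.0037 0 0 0;-0.0016 -0.004 0.0037 0 0 0;-0.0016 -0.006 0.0037 0 0 0;-0.0016 -0.008 0.0037 0 0 0;-0.0016 -0.01 0.0037 0 0 0;-0.0016 -0.012 0.0037 0 0 0'; python3 -m crank '0 -0.003 0 0 0 0;0 -0.006 0 0 0 0;0 -0.012 0 0 0 0;0 -0.025 0 0 0 0;0 -0.05 0 0 0 0;0 -0.08 0 0 0 0;0 -0.11 0 0 0 0;0 -0.11 0 0 0 0'; python3 - <<'E'
from h import *
import pickle
a=vision.camera("wrist")[:,:,::-1];c=vision.get_calibration("wrist");pickle.dump(c,open("w3.pkl","wb"))
s=vision.camera("scene")[:,:,::-1]
cv2.imwrite("pics/w3.png",a);cv2.imwrite("pics/s3.png",s)
# predicted home rear/front corners, stop
for p in([.535,-.095,.028],[.589,-.095,.026],[.568,-.087,.03]): print(proj(c,p)[0].round(1))
A=cv2.resize(a[180:420,170:440],(540,480),interpolation=cv2.INTER_CUBIC);B=cv2.resize(s[175:245,215:260],(260,404),interpolation=cv2.INTER_CUBIC)
B=cv2.copyMakeBorder(B,0,76,0,0,cv2.BORDER_CONSTANT)
cv2.imwrite("pics/f.png",np.hstack([A,B]))
E
```

```text
time: 9.3
ee_pos: [0.533, -0.066, 0.0086]
tcp_rot: [-89.9, 0.0, 67.3]
wrist_force: [0.2, -0.3, 0.4]
opening: 0.0494
time: 10.1
ee_pos: [0.5354, -0.0664, 0.1244]
tcp_rot: [-90.4, -0.1, 67.3]
wrist_force: [0.0, 0.1, -0.3]
opening: 0.0489
[250.  214.9]
[274.  265.8]
[273.  244.8]
```

View pics/f.png

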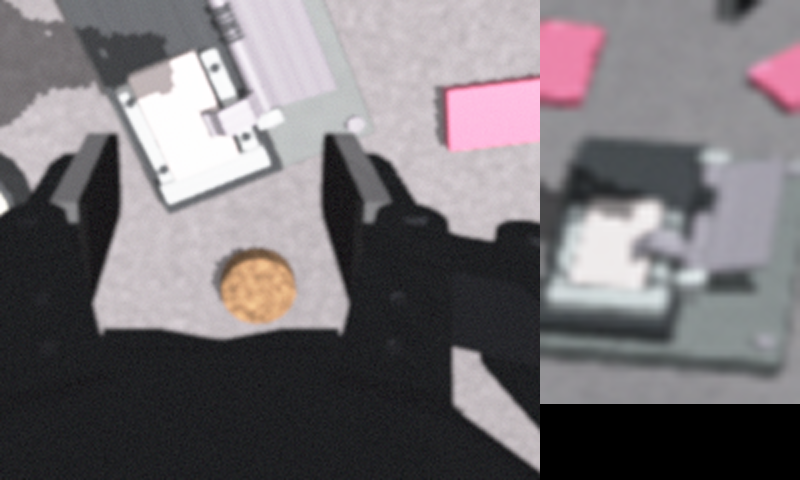

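```bash
python3 - <<'E'
from h import *
import pickle
c=pickle.load(open("w3.pkl","rb"));f=lambda u,v:(u/2+170,v/2+180)
for n,u,z in(("rearR",f(130,76),.028),("rearL",f(202,49),.028),("mouthR",f(126,88),.025),("mouthL",f(210,49),.025)): print(n,onz(c,u,z).round(4))
im=cv2.imread("pics/w3.png").min(2)
# brightness profile along guide axis from rear to stop, y=-0.1
for y in(-.1,-.104): print([int(im[tuple(proj(c,[x,y,.028])[0].round().astype(int)[::-1])]) for x in np.arange(.525,.605,.002)])
E
```

```text
rearR [ 0.5325 -0.1083  0.028 ]
rearL [ 0.5335 -0.0743  0.028 ]
mouthR [ 0.5376 -0.1131  0.025 ]
mouthL [ 0.5355 -0.0714  0.025 ]
[68, 68, 67, 110, 169, 181, 181, 180, 181, 192, 247, 253, 254, 254, 254, 254, 254, 254, 254, 254, 254, 254, 253, 254, 254, 254, 254, 254, 254, 254, 253, 249, 250, 250, 250, 246, 132, 117, 175, 191]
[67, 65, 68, 116, 174, 180, 182, 183, 181, 222, 254, 254, 254, 253, 253, 254, 254, 254, 253, 253, 254, 253, 254, 253, 254, 253, 254, 254, 253, 254, 253, 250, 250, 249, 249, 222, 157, 108, 170, 192]
```

The sample's rear stands 2 to 5 mm out of the rails against the expected 3 mm. There is no dark gap at the stop, the clip is down on the sample, and the tool is clear with zero force. I'm handing in.

```bash
python3 -c "
from workcell import bot;print(bot.get_obs()['time'],bot.job_done())"
```

```text
the job is handed in; nothing more can be done
10.2 None
```

The sample is loaded, the clip is down on it, and I handed the job in at 10.2 s. I held the thumb plate down with about 7–8 N while pushing the sample some 34 mm under the raised nose. The x force then rose from about 4 to 10 N at the end stop. I backed the pusher off, let the clip down slowly and moved clear.

**Last checks:**
- **Sample home:** its rear stands about 2–5 mm out of the rails, against 3 mm expected. There is no visible gap at the end stop.
- **Clip:** the last picture shows the nose resting on the sample. I judged this by eye and did not measure the clip angle.
- **Clear of everything:** the tool was about 0.1 m above the bench with wrist force near zero.
- **Other things on the bench:** the tool met only the thumb plate and the sample, as far as the force readings and pictures show. I did not compare the other things' positions before and after.

**What disagreed:** both cameras put the fingertips about 27 mm higher than the reported tool position and the text imply. The 4 N contact with the plate fitted that, so I worked from the measured height. Holder yaw also differed between the two cameras, +2° against −1°, which did not affect the push.

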